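# Ready the counter scale: release its transport lock and put the weighing pail on

### The job

Get the counter scale ready for weighing loose screws. First, with the pail still hanging, slide the scale's transport lock all the way to its end stop beside the display; then lift the empty pail up and off its hook and stand it gently upright in the middle of the scale's pan, and let go. Leave the tape roll, the carton and the bottle where they are, and do not let the pail drop on the way.

Things in the scene. Friction and masses are not known exactly. Their poses are not given: they have to be found in the camera images.
- scale: White counter scale, fixed, 270 (x) x 240 (y) mm. Origin: centre of its underside on the table; x runs from the front deck (top at 60 mm) to the rear pan, y to the left seen from its front, z up. The lock's slot runs along y at x -102 mm between low stops (6 mm high) at y -92 and +52 mm; a 46 mm black-framed green display lies beyond, at y +90 mm.
- pan_mid (a point): Middle of the scale's steel pan, on its top surface, 86 mm above the table; axes as the scale's. The pan is 180 (x) x 200 (y) mm with a rim 6 mm high and 3 mm wide.
- lock (a joint): Transport lock, slides along the scale's +y. 0 = at the stop far from the display, 0.100 m = against the end stop beside the display. It is stiff (about 3 N) and stays where it is left.
- lock_top (a point): Centre of the top of the transport lock's grip: an upright black block 28 (x) x 18 (y) mm standing on a 32 x 32 mm foot 8 mm high, its top 38 mm above the deck (98 mm above the table); axes as the scale's.
- stand: Fixed steel hook stand. Origin on the table under the hook's seat, z up; the hook points to -x. Base plate 170 x 130 x 10 mm (x -60 to 110). Post 18 mm thick at x +90 mm, 260 mm high. Hook bar 8 mm thick, sloping down from the post to a level seat (x +12 to -12 mm), then rising to its tip at x -30 mm, 16 mm above the seat.
- hook_seat (a point): Top of the hook's bar where the pail hangs, 240 mm above the table; axes as the stand's.
- pail: Empty sheet-metal pail, 0.26 kg. Origin: centre of its underside. Foot diameter 84 mm, rim 102 mm at 80 mm height. Rigid strap handle in its yz plane, 14 mm wide (x): two upright legs, 46 mm over their outsides (y), from 98 to 160 mm height, joined by a top bar 6 mm thick, top at 160 mm. It hangs by this bar, y square to the hook, and can be gripped across both legs from above.
- pail_bar (a point): Middle of the underside of the pail's top bar, 154 mm above the pail's underside; axes as the pail's.
- tape: Bystander: roll of yellow tape lying flat, diameter 80 mm, 48 mm high; origin at the centre of its underside.
- carton: Bystander: closed cardboard carton 120 (x) x 60 (y) x 70 mm; origin at the centre of its underside.
- bottle: Bystander: grey plastic bottle, diameter 66 mm, 190 mm high, standing; origin at the centre of its underside.
There are look-alikes about, which are no part of the job. There is more than one size of the pail; the job needs the larger. What is shaped like the stand but blue is not meant.

How it is judged (in metres and radians):
On the way, in this order (a step that is already met when the one before it is completed fails the run):
1. the transport lock is at its end stop beside the display, while the pail still hangs on its hook (value of joint lock above 0.095 m and distance between pail_bar and hook_seat below 0.03 m), for 0.1 s.
2. the pail is off the hook, in the air and clear of the hook by 80 mm (distance between pail_bar and hook_seat above 0.08 m and contact force between pail and stand below 0.1 N and contact force between pail and scale below 0.1 N), for 0.1 s.
At the end, for the whole second after the job is handed in: The lock is within 5 mm of its end stop beside the display, and the pail stands upright (within 0.06 rad) and at rest on the scale pan, its centre within 30 mm of the middle of the pan and its underside within 6 mm of the pan's surface (value of joint lock above 0.095 m and horizontal distance between pail and pan_mid below 0.03 m and z of pail in the frame of pan_mid between -0.006 and 0.006 m and angle between pail's own z axis and vertical below 0.06 rad and linear speed of pail below 0.02 m/s); the robot touches nothing.
It fails at once if the pail comes down on the pan at more than 0.45 m/s (horizontal distance between pail and pan_mid below 0.12 m and z of pail in the frame of pan_mid below 0.02 m and linear speed of pail above 0.45 m/s).
It fails at once if the pail falls: its underside comes lower than 50 mm above the table, or it tips by more than 0.8 rad (height (world z) of pail below 0.05 m or angle between pail's own z axis and vertical above 0.8 rad).
It fails at once if the tape is moved by more than 30 mm or tipped over (distance of tape from where it was at the start of the episode above 0.03 m or angle between tape's own z axis and vertical above 0.5 rad).
It fails at once if the carton is moved by more than 30 mm or tipped over (distance of carton from where it was at the start of the episode above 0.03 m or angle between carton's own z axis and vertical above 0.5 rad).
It fails at once if the bottle is moved by more than 30 mm or tipped over (distance of bottle from where it was at the start of the episode above 0.03 m or angle between bottle's own z axis and vertical above 0.5 rad).
It also fails if it takes over 69 s, if anything falls off the work surface, if the arm or the gripper's body presses on something with over 40 N, if the wrist force passes 120 N, or if a joint passes its speed limit or range.

### The arm

A 6-joint arm with a two-finger parallel gripper is mounted at the origin on the work surface. World frame = base frame: x ahead of the robot, y to its left, z up, the work surface at z = 0. Lengths are in mm, angles in rad, forces in N, time in s.
With the tool pointing down it reaches from about 350 to 775 mm from the base axis. Payload 7.3 kg.
Tool frame: the origin (TCP) lies at the centre of the arm's flange, where the gripper is bolted on; the fingertips stand 178 mm ahead of it and the grasp point (between the pads) lies 159 mm ahead of it; z points along the fingers, y is the direction in which the jaws open and shut (so a half turn about z gives the same grasp; the last joint's range is limited). The gripper opens to 92 mm and grips with 3 to 60 N. Pads are 19 mm wide; open, the fingers measure 130 mm over their backs; the gripper's body (75 mm by 190 mm) begins 47 mm behind the grasp point.
Start: joints at [-1.279, 0.342, 1.524, -0, 1.275, -0.146], TCP at [222.592, -475.479, 404.741] pointing down, gripper open.
Joint ranges: [-2.53, 2.53], [-0.77, 2.02], [0.04, 2.7], [-1, 4.14], [0.28, 2.66], [-3.11, 3.11]. Speed limits (rad/s): [2.57, 2.57, 3.14, 3.14, 3.14, 3.14].

### API

Orientations are given as [roll, pitch, yaw] about the fixed x, y, z axes, in that order (R = Rz(yaw) Ry(pitch) Rx(roll)).
In Python, from plant import get_obs, capture, close_job gives the robot as it stands. The module is installed in compiled form; this text tells all that it offers.
- The arm moves only by the shell command python3 -m pendant 'ROWS'. ROWS is JSON, a list of rows, each a list of 3 entries, a list of its own where there are three numbers: the shift along the tool's x, y, z in m, then the turn, a rotation vector about the tool's x, y, z in rad, then the finger opening in m, from 0 to 0.0918. In form: [[[tx, ty, tz], [wx, wy, wz], fingers], ...]. A call has 1 to 10 rows; each row is the pose to reach, as a shift and turn from the pose commanded when the call began, along the tool's axes at that moment; what a row does not reach only later rows make up. A row lasts 1/12 s, in which the tool goes at most 41.7 mm and 7.16 degrees, less where a joint would pass 70% of its speed; a pose out of reach is approached as far as the arm can. A call with a gripper value outside its range is refused whole. The fingers move at their own pace and stop on an object; the grip force is fixed at half the most. Time passes only in rows, so rows that repeat a pose let the fingers close. It gives the time, the measured TCP pose, the force and the opening at its end, in the units of the state.
- get_obs(): the state, without advancing time (a new reading comes with each control period).
- capture(name): name is "scene" or "side" or "wrist"; returns a dict with "color" (420x560x3 uint8, red, green, blue), "mtx" (3x3 intrinsics, pixels), "rvec" (rotation vector, rad) and "tvec" (3), from world to camera coordinates, as OpenCV has them. Camera axes: x right, y down, z forward; pixel columns grow to the right and rows downward; lengths in mm; the calibration is good to about 2 mm. A picture is of the moment at which its call begins. There is no depth.
- close_job(): hands the job in, once; it reports no verdict.
The state is a dict: "time": time; "joint_positions": joint angles; "dq": joint speeds; "tau": joint torques, N m; "tool_pos": TCP position; "tcp_rot": TCP orientation; "contact_force": force on the tool from outside, world axes, zero at the start; "moment": the same for the moment, N m; "grip_width": finger opening in mm.
Only numpy, scipy, OpenCV 4.12 (cv2) and the standard library are available. Lean on these libraries where they do the work, as an engineer would, in place of code of your own. Each camera call takes 0.05 s, during which the arm holds its last target. There are 200 camera calls.

## Working session

There is one attempt and no reset: what is moved stays moved. The work goes in short steps, Python scripts to look and compute and a shell command to move; the robot and the scene stay as the last step left them, time stands still between calls to the robot, and variables do not carry over. Pictures are saved under pics/ and viewed, about 8 in all and at most 12, crops included, and the job is handed in when it is done.

```bash
mkdir -p pics; cat > h.py <<'E'
import numpy as np,cv2,json
from plant import get_obs,capture
def snap(n,f):
    c=capture(n); cv2.imwrite(f'pics/{f}.png',c['color'][:,:,::-1])
    json.dump({k:np.array(c[k]).tolist() for k in('mtx','rvec','tvec')},open(f'{f}.json','w'))
def cal(f):
    d=json.load(open(f'{f}.json'));return [np.array(d[k],float) for k in('mtx','rvec','tvec')]
def ray(f,u,v,z):
    K,r,t=cal(f);R=cv2.Rodrigues(r)[0];o=-R.T@t.ravel();d=R.T@np.linalg.inv(K)@[u,v,1]
    return (o+d*(z-o[2])/d[2]).round(1)
def proj(f,P):
    K,r,t=cal(f);return cv2.projectPoints(np.array(P,float).reshape(-1,1,3),r,t,K,None)[0].reshape(-1,2).round(1)
E
python3 - <<'E'
from h import *
snap('scene','s0');snap('side','d0')
for f in('s0','d0'):
    K,r,t=cal(f);print(K.tolist(),(-cv2.Rodrigues(r)[0].T@t.ravel()).round())
print(get_obs())
E
```

```text
[[510.6233638739943, 0.0, 275.07806216201743], [0.0, 510.6233638739943, 209.34698723627946], [0.0, 0.0, 1.0]] [1243.  189.  993.]
[[466.3903742547485, 0.0, 286.40798429647924], [0.0, 466.3903742547485, 208.85919495230905], [0.0, 0.0, 1.0]] [  48. -906. 1172.]
{'time': 0.1, 'joint_positions': array([-1.27900842e+00,  3.42652373e-01,  1.52493464e+00,  1.97227168e-05,
        1.27535840e+00, -1.45995154e-01]), 'dq': array([-0.00060049, -0.00313068, -0.00286976, -0.00105091,  0.00096653,
        0.00080637]), 'tau': array([ 2.33865685e-03, -4.32003343e+01, -2.44695175e+01,  7.19865435e-02,
        5.26276580e-02, -4.56157215e-05]), 'tool_pos': array([ 222.55523535, -475.36341711,  404.1100424 ]), 'tcp_rot': array([-3.14025703e+00, -2.15455070e-04,  4.37777159e-01]), 'contact_force': array([-0.82917591,  0.99732636, -0.15161438]), 'moment': array([ 0.01501187, -0.05700282, -0.04933852]), 'grip_width': 92.11643436912735}
```

View pics/s0.png

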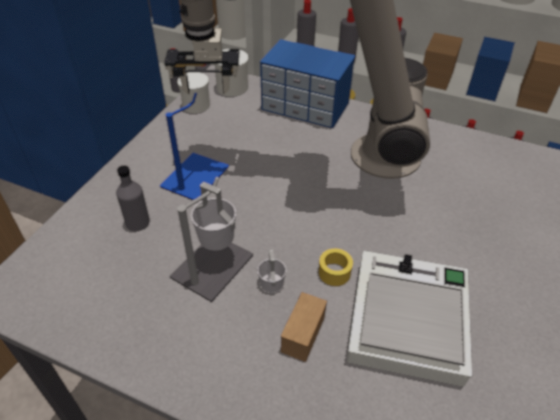

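View pics/d0.png

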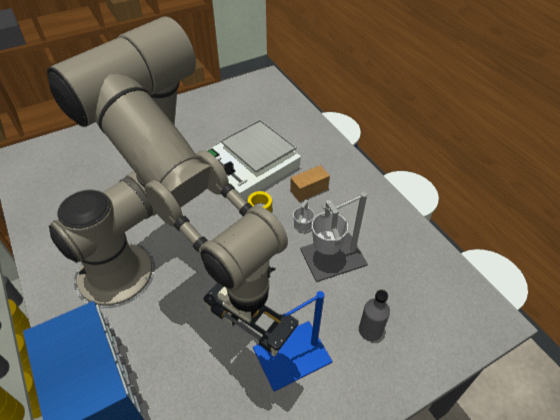

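The scene view shows the grey stand with the large pail at about (215,220), the small pail at (271,273), and the blue decoy stand at (185,150). The tape is at (336,266), the carton at (304,325), the bottle at (132,200), and the scale at (412,312) with its lock at (406,264) and display at (455,276). I'll enlarge it to measure.

```bash
python3 - <<'E'
import cv2,numpy as np
a=cv2.imread('pics/s0.png')
cv2.imwrite('pics/c1.png',cv2.resize(a[175:300,165:290],None,fx=4.8,fy=4.8,interpolation=cv2.INTER_CUBIC))
cv2.imwrite('pics/c2.png',cv2.resize(a[245:385,340:480],None,fx=4.2,fy=4.2,interpolation=cv2.INTER_CUBIC))
E
```

```text
(no output)
```

View pics/c1.png

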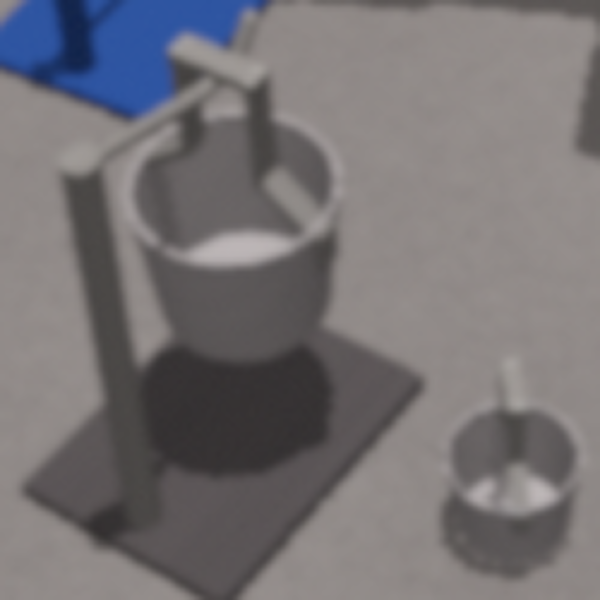

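View pics/c2.png

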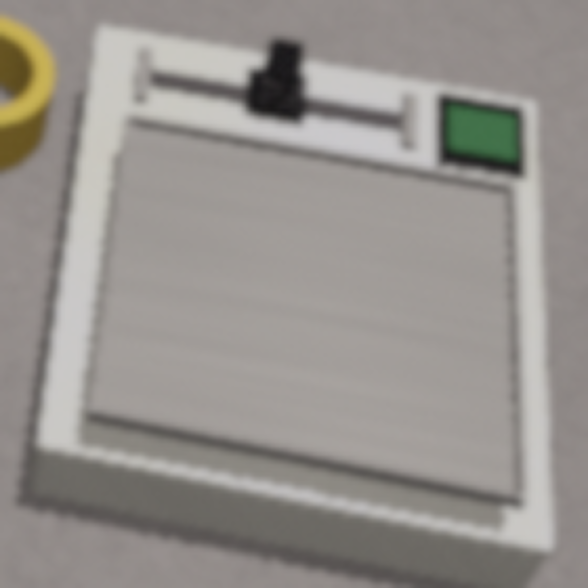

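```bash
python3 - <<'E'
from h import *
from scipy.optimize import least_squares
f='s0'
def fit(loc,px,x0,xp=None):
    loc=np.array(loc,float);px=np.array(px)
    def w(p,L):
        c,s=np.cos(p[2]),np.sin(p[2]);return np.c_[p[0]+c*L[:,0]-s*L[:,1],p[1]+s*L[:,0]+c*L[:,1],L[:,2]]
    K,r,t=cal(f)
    g=lambda p:(cv2.projectPoints(w(p,loc),r,t,K,None)[0].reshape(-1,2)-px).ravel()
    s=least_squares(g,x0,x_scale=[100,100,1]);print(s.x.round(3),'res',s.fun.round(1));return s.x,lambda L:w(s.x,np.array(L,float)).round(1)
A=lambda l:[((u+.5)/4.8-.5+165,(v+.5)/4.8-.5+175) for u,v in l]
B=lambda l:[((u+.5)/4.2-.5+340,(v+.5)/4.2-.5+245) for u,v in l]
p,w=fit([(-135,-120,60),(-135,120,60),(135,120,60),(135,-120,60)],B([(97,27),(537,100),(552,548),(38,448)]),[600,250,0])
def loc(P):
    d=np.array(P[:2])-p[:2];c,s=np.cos(p[2]),np.sin(p[2]);return (c*d[0]+s*d[1],-s*d[0]+c*d[1])
print('lock',[(ray(f,*q,98),np.round(loc(ray(f,*q,98)),1)) for q in B([(285,48)])])
for q,z in zip(B([(145,72),(408,120),(482,135)]),(66,66,60)):print('stops/display',np.round(loc(ray(f,*q,z)),1))
for q in B([(130,120),(512,188),(520,503),(88,415)]):print('pan',np.round(loc(ray(f,*q,92)),1))
p2,w2=fit([(-60,65,10),(110,65,10),(110,-65,10),(90,0,260)],A([(425,380),(225,600),(22,490),(82,160)]),[500,-200,0])
p2,w2=fit([(-60,65,10),(110,65,10),(110,-65,10),(90,0,260)],A([(425,380),(225,600),(22,490),(82,160)]),[500,-200,-.5])
print('seat',w2([(0,0,240),(-30,0,256)]))
e=[ray(f,*q,246) for q in A([(187,43),(254,75),(220,60)])];print('bar',e)
print('rim',[ray(f,*q,166) for q in A([(128,190),(340,188)])])
print('tape',ray(f,336,258,48),'carton',ray(f,308,312,70),'small',ray(f,271,272,40),'bottle',ray(f,124,172,190))
E
```

```text
[5.53527e+02 2.04062e+02 2.00000e-01] res [-0.1 -0.7 -0.5 -0.1  0.7  0.9 -0.1 -0.4]
lock [(array([451.7, 162.2,  98. ]), array([-108.1,  -20.8]))]
stops/display [-101.4  -90.5]
stops/display [-100.1   50.9]
stops/display [-103.8   91.4]
pan [-45.7 -97.1]
pan [-45.9  97.4]
pan [132.7  96.2]
pan [ 132.1 -100. ]
[ 5.71736e+02 -2.65219e+02 -1.49000e-01] res [ 0.6 -1.   0.2  1.2 -0.6 -0.7 -0.1  0.2]
[ 5.71736e+02 -2.65219e+02 -1.49000e-01] res [ 0.6 -1.   0.2  1.2 -0.6 -0.7 -0.1  0.2]
seat [[ 571.7 -265.2  240. ]
 [ 542.1 -260.8  256. ]]
bar [array([ 566.2, -283.7,  246. ]), array([ 572.1, -246.2,  246. ]), array([ 569.8, -264.7,  246. ])]
rim [array([ 593.6, -308.6,  166. ]), array([ 551.3, -218.8,  166. ])]
tape [483.6   7.6  48. ] carton [664.4   6.9  70. ] small [ 579.6 -118.2   40. ] bottle [ 558.3 -511.1  190. ]
```

```bash
cat >> h.py <<'E'
from scipy.spatial.transform import Rotation as Ro
def to(x,y,z,yaw,p=None,r=None):
    o=get_obs();p=np.array(o['tool_pos'] if p is None else p);R=Ro.from_euler('xyz',o['tcp_rot'] if r is None else r)
    T=Ro.from_euler('xyz',[np.pi,0,yaw])
    print((R.inv().apply(np.array([x,y,z])-p)/1000).round(4).tolist(),(R.inv()*T).as_rotvec().round(3).tolist())
E
python3 - <<'E'
from h import *
print('blue post',ray('s0',171,115,260),ray('s0',195,98,256))
to(222.6,-475.5,500,.2);to(420,-150,500,.2);to(457.7,163.4,380,.2)
E
```

```text
blue post [ 395.6 -472.   260. ] [ 301.6 -460.   256. ]
[0.0, 0.0, -0.0959] [-0.001, -0.0, 0.238]
[0.3168, -0.2111, -0.0955] [-0.001, -0.0, 0.238]
[0.4838, -0.4788, 0.0249] [-0.001, -0.0, 0.238]
```

```bash
python3 -m pendant '[[[0,0,-0.04],[0,0,0],0.0918],[[0,0,-0.08],[0,0,0],0.0918],[[0,0,-0.096],[0,0,0],0.0918],[[0.04,-0.026,-0.096],[0,0,0.12],0.0918],[[0.08,-0.053,-0.096],[0,0,0.238],0.0918],[[0.12,-0.08,-0.096],[0,0,0.238],0.0918],[[0.155,-0.103,-0.096],[0,0,0.238],0.0918],[[0.19,-0.127,-0.096],[0,0,0.238],0.0918],[[0.225,-0.15,-0.096],[0,0,0.238],0.0918],[[0.26,-0.173,-0.096],[0,0,0.238],0.0918]]'
python3 -c "
from h import *
to(457.7,163.4,380,.2)"
```

```text
time: 0.93
tool_pos: [374.0, -224.8, 500.6]
tcp_rot: [-3.141, 0.0, 0.199]
contact_force: [1.3, -0.6, 1.2]
grip_width: 91.9
[0.159, -0.3639, 0.1206] [-0.0, 0.0, -0.001]
```

```bash
python3 -m pendant '[[[0,0,0],[0,0,0],0.0918],[[0,0,0],[0,0,0],0.0918],[[0,0,0],[0,0,0],0.0918]]'
python3 -c "
from h import *
to(457.7,163.4,380,.2)"
```

```text
time: 1.18
tool_pos: [373.5, -226.9, 500.6]
tcp_rot: [3.141, 0.001, 0.201]
contact_force: [-0.2, -0.0, -0.6]
grip_width: 91.2
[0.1604, -0.3657, 0.1204] [0.0, 0.001, 0.001]
```

```bash
python3 -m pendant '[[[0.016,-0.036,0],[0,0,0],0.07],[[0.032,-0.072,0.01],[0,0,0],0.06],[[0.048,-0.108,0.02],[0,0,0],0.06],[[0.064,-0.144,0.035],[0,0,0],0.06],[[0.08,-0.18,0.05],[0,0,0],0.06],[[0.096,-0.216,0.065],[0,0,0],0.06],[[0.112,-0.252,0.08],[0,0,0],0.06],[[0.128,-0.288,0.095],[0,0,0],0.06],[[0.144,-0.324,0.11],[0,0,0],0.06],[[0.1604,-0.3657,0.1204],[0,0,0],0.06]]'
python3 -m pendant '[[[0,0,0],[0,0,0],0.06],[[0,0,0],[0,0,0],0.06],[[0,0,0],[0,0,0],0.06]]'
python3 - <<'E'
from h import *
to(457.7,163.4,256,.2)
snap('scene','s1');snap('wrist','w1')
a=cv2.imread('pics/s1.png')[190:310,330:490];b=cv2.imread('pics/w1.png')
cv2.imwrite('pics/m1.png',np.hstack([cv2.resize(a,(400,300)),cv2.resize(b,(400,300))]))
print(proj('w1',[[457.7,163.4,98]]),proj('s1',[[457.7,163.4,98]]))
E
```

```text
time: 2.02
tool_pos: [457.7, 156.4, 380.3]
tcp_rot: [3.141, 0.002, 0.196]
contact_force: [0.4, -0.5, 0.9]
grip_width: 60.1
time: 2.27
tool_pos: [457.5, 155.1, 381.7]
tcp_rot: [3.141, 0.001, 0.198]
contact_force: [0.8, -0.3, -0.8]
grip_width: 59.7
[0.0019, -0.0082, 0.1257] [0.001, 0.001, -0.002]
[[269.5 207.1]] [[407.3 258.1]]
```

View pics/m1.png

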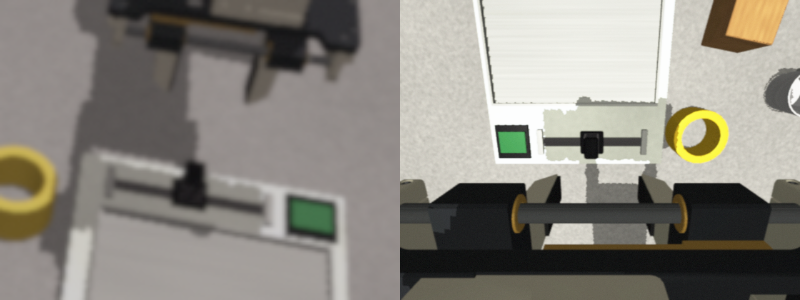

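Lock at (592,140) in the wrist half, centred between the fingers and agreeing with the prediction; descending to it.

```bash
python3 -m pendant '[[[0.002,-0.008,0],[0,0,0],0.06],[[0.002,-0.008,0.03],[0,0,0],0.06],[[0.002,-0.008,0.06],[0,0,0],0.06],[[0.002,-0.008,0.09],[0,0,0],0.06],[[0.002,-0.008,0.11],[0,0,0],0.06],[[0.002,-0.008,0.126],[0,0,0],0.06],[[0.002,-0.008,0.126],[0,0,0],0.06],[[0.002,-0.008,0.126],[0,0,0],0.06]]' && python3 -m pendant '[[[0,0,0],[0,0,0],0.03],[[0,0,0],[0,0,0],0.02],[[0,0,0],[0,0,0],0.01],[[0,0,0],[0,0,0],0.01],[[0,0,0],[0,0,0],0.01],[[0,0,0],[0,0,0],0.01]]'; python3 -c "
from h import *
to(457.7,163.4,256,.2)"
```

```text
time: 3.03
tool_pos: [457.6, 164.3, 256.1]
tcp_rot: [3.142, 0.001, 0.198]
contact_force: [0.9, 1.2, 0.0]
grip_width: 59.9
time: 3.53
tool_pos: [457.4, 164.8, 256.3]
tcp_rot: [3.141, -0.001, 0.2]
contact_force: [0.3, -0.7, -0.2]
grip_width: 24.7
[0.0001, 0.0014, 0.0003] [0.0, -0.001, -0.0]
```

```bash
python3 -m pendant '[[[0,0,0],[0,0,0],0.005],[[0,0,0],[0,0,0],0.005],[[0,0,0],[0,0,0],0.005],[[0,0,0],[0,0,0],0.005]]'; python3 -m pendant '[[[0,-0.01,0],[0,0,0],0.005],[[0,-0.02,0],[0,0,0],0.005],[[0,-0.03,0],[0,0,0],0.005],[[0,-0.04,0],[0,0,0],0.005],[[0,-0.044,0],[0,0,0],0.005],[[0,-0.044,0],[0,0,0],0.005]]'
```

```text
time: 3.87
tool_pos: [457.4, 164.9, 256.2]
tcp_rot: [-3.142, -0.0, 0.2]
contact_force: [-0.6, 0.2, 2.9]
grip_width: 18.0
time: 4.37
tool_pos: [448.3, 209.6, 256.2]
tcp_rot: [-3.14, -0.001, 0.201]
contact_force: [-0.4, 2.4, 4.8]
grip_width: 17.8
```

```bash
for i in 1 2 3 4; do python3 -m pendant '[[[0,-0.001,0],[0,0,0],0.005],[[0,-0.002,0],[0,0,0],0.005],[[0,-0.002,0],[0,0,0],0.005],[[0,-0.002,0],[0,0,0],0.005]]' | grep -E 'pos|force'; done
```

```text
tool_pos: [448.3, 209.9, 256.1]
contact_force: [-0.2, 1.0, 5.8]
tool_pos: [448.0, 211.5, 256.1]
contact_force: [0.6, -1.1, 4.7]
tool_pos: [447.6, 213.4, 256.1]
contact_force: [0.5, -2.1, 5.9]
tool_pos: [447.4, 214.6, 256.1]
contact_force: [1.9, -7.2, 6.0]
```

```bash
for i in 1 2; do python3 -m pendant '[[[0,-0.001,0],[0,0,0],0.005],[[0,-0.002,0],[0,0,0],0.005],[[0,-0.002,0],[0,0,0],0.005],[[0,-0.002,0],[0,0,0],0.005]]' | grep -E 'pos|force|width'; done
```

```text
tool_pos: [447.4, 215.3, 256.1]
contact_force: [3.9, -16.0, 6.4]
grip_width: 18.0
tool_pos: [447.3, 216.0, 256.1]
contact_force: [5.5, -26.1, 7.5]
grip_width: 17.9
```

The lock is hard against the stop, with force rising about 10 N per 2 mm. I'll release, go up and check.

```bash
python3 -m pendant '[[[0,0.003,0],[0,0,0],0.03],[[0,0.003,0],[0,0,0],0.04],[[0,0.003,0],[0,0,0],0.05],[[0,0.003,0],[0,0,0],0.05],[[0,0.003,0],[0,0,0],0.05],[[0,0.003,0],[0,0,0],0.05]]'; python3 -m pendant '[[[0,0,-0.04],[0,0,0],0.05],[[0,0,-0.08],[0,0,0],0.05],[[0,0,-0.12],[0,0,0],0.05],[[0,0,-0.16],[0,0,0],0.05],[[0,0,-0.2],[0,0,0],0.06],[[0,0,-0.24],[0,0,0],0.08],[[0,0,-0.24],[0,0,0],0.08],[[0,0,-0.24],[0,0,0],0.08]]'
python3 - <<'E'
from h import *
snap('scene','s2');snap('wrist','w2')
a=cv2.imread('pics/s2.png')[190:310,330:490];b=cv2.imread('pics/w2.png')
cv2.imwrite('pics/m2.png',np.hstack([cv2.resize(a,(400,300)),cv2.resize(b,(400,300))]))
to(420,-160,500,-.149);to(480,-252,470,-.149);
E
```

```text
time: 6.87
tool_pos: [446.6, 217.1, 255.8]
tcp_rot: [-3.142, 0.0, 0.2]
contact_force: [0.1, -0.7, 0.4]
grip_width: 48.8
time: 7.53
tool_pos: [446.6, 217.0, 498.1]
tcp_rot: [-3.141, -0.005, 0.2]
contact_force: [0.3, 0.1, -1.3]
grip_width: 72.2
[-0.1009, 0.3641, -0.0049] [0.001, 0.002, 0.349]
[-0.0604, 0.4662, 0.025] [0.001, 0.002, 0.349]
```

View pics/m2.png

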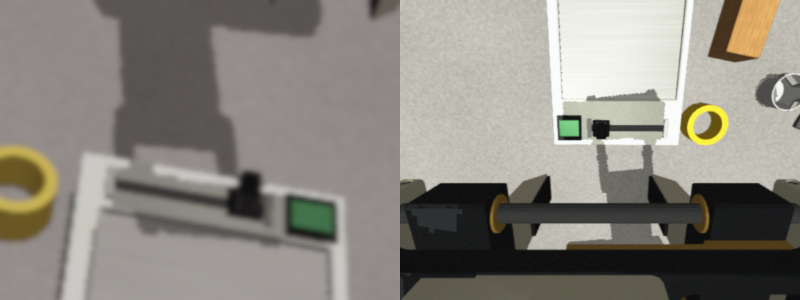

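The lock now sits right next to the display stop (245,195 in the left half). On to the pail, at a safe height.

```bash
python3 -m pendant '[[[-0.01,0.04,0],[0,0,0.04],0.08],[[-0.02,0.08,0],[0,0,0.08],0.08],[[-0.03,0.12,0],[0,0,0.12],0.08],[[-0.04,0.16,0],[0,0,0.16],0.08],[[-0.05,0.2,0],[0,0,0.2],0.08],[[-0.06,0.24,0],[0,0,0.24],0.08],[[-0.07,0.28,0],[0,0,0.28],0.08],[[-0.08,0.32,0],[0,0,0.32],0.08],[[-0.08,0.34,0],[0,0,0.349],0.08],[[-0.08,0.34,0],[0,0,0.349],0.08]]'
python3 -m pendant '[[[0,0,0],[0,0,0],0.08],[[0,0,0],[0,0,0],0.08]]'
python3 -c "
from h import *
to(570.7,-265,500,-.149)"
```

```text
time: 8.47
tool_pos: [436.0, -136.0, 493.6]
tcp_rot: [-3.142, 0.004, -0.156]
contact_force: [0.2, -0.0, -0.1]
grip_width: 80.0
time: 8.63
tool_pos: [435.9, -131.8, 494.7]
tcp_rot: [-3.14, 0.003, -0.149]
contact_force: [0.3, 0.1, -0.9]
grip_width: 79.9
[0.1531, 0.1118, -0.0059] [-0.001, 0.003, 0.0]
```

```bash
python3 -m pendant '[[[0.03,0.022,-0.005],[0,0.003,0],0.08],[[0.06,0.044,-0.005],[0,0.003,0],0.08],[[0.09,0.066,-0.005],[0,0.003,0],0.08],[[0.12,0.088,-0.005],[0,0.003,0],0.08],[[0.1531,0.1118,-0.005],[0,0.003,0],0.08],[[0.1531,0.1118,-0.005],[0,0.003,0],0.08],[[0.1531,0.1118,-0.005],[0,0.003,0],0.08],[[0.1531,0.1118,-0.005],[0,0.003,0],0.08]]'
python3 - <<'E'
from h import *
to(570.7,-265,385,-.149)
snap('scene','s3');snap('wrist','w3')
a=cv2.imread('pics/s3.png')[130:280,130:330];b=cv2.imread('pics/w3.png')
cv2.imwrite('pics/m3.png',np.hstack([cv2.resize(a,(400,300)),cv2.resize(b,(400,300))]))
c,s=np.cos(-.149),np.sin(-.149)
P=[[570.7-s*y,-265+c*y,246] for y in(-23,0,23)]
print(proj('w3',P)/1.4+[400,0], (proj('s3',P)-[130,130])*2)
E
```

```text
time: 9.3
tool_pos: [571.0, -264.1, 500.1]
tcp_rot: [-3.14, -0.001, -0.147]
contact_force: [0.1, -0.6, 0.4]
grip_width: 79.7
[-0.0003, 0.0011, 0.1151] [-0.001, -0.001, 0.002]
[[621.21428571 156.85714286]
 [600.57142857 156.85714286]
 [580.         156.78571429]] [[143.4 106.8]
 [160.2 114.6]
 [177.4 122.8]]
```

View pics/m3.png

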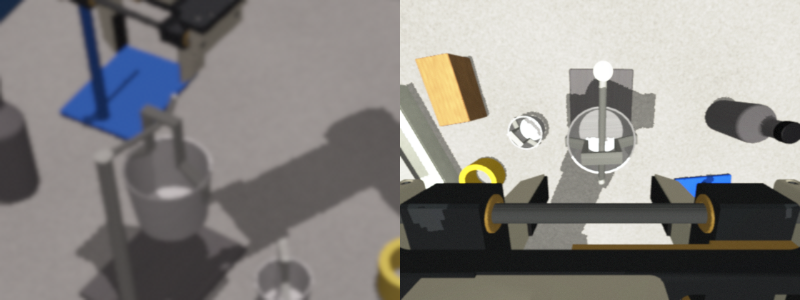

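The wrist half shows the bar from (582,157) to (621,157), exactly as predicted. Descend and grip.

```bash
python3 -m pendant '[[[0,0.001,0.03],[0,0,0],0.08],[[0,0.001,0.06],[0,0,0],0.08],[[0,0.001,0.08],[0,0,0],0.08],[[0,0.001,0.1],[0,0,0],0.08],[[0,0.001,0.115],[0,0,0],0.08],[[0,0.001,0.115],[0,0,0],0.08],[[0,0.001,0.115],[0,0,0],0.08]]' && python3 -m pendant '[[[0,0,0],[0,0,0],0.06],[[0,0,0],[0,0,0],0.054],[[0,0,0],[0,0,0],0.05],[[0,0,0],[0,0,0],0.046],[[0,0,0],[0,0,0],0.042],[[0,0,0],[0,0,0],0.03],[[0,0,0],[0,0,0],0.02],[[0,0,0],[0,0,0],0.02],[[0,0,0],[0,0,0],0.02],[[0,0,0],[0,0,0],0.02]]'
```

```text
time: 9.98
tool_pos: [570.4, -265.7, 387.1]
tcp_rot: [3.141, -0.003, -0.148]
contact_force: [-0.8, -1.0, -0.5]
grip_width: 80.1
time: 10.82
tool_pos: [570.9, -266.7, 386.3]
tcp_rot: [3.141, -0.003, -0.149]
contact_force: [-0.1, 0.4, 3.1]
grip_width: 46.0
```

```bash
python3 -m pendant '[[[0,0,-0.008],[0,0,0],0.02],[[0,0,-0.016],[0,0,0],0.02],[[0,0,-0.024],[0,0,0],0.02],[[0,0,-0.032],[0,0,0],0.02],[[0,0,-0.04],[0,0,0],0.02],[[0,0,-0.044],[0,0,0],0.02],[[0,0,-0.044],[0,0,0],0.02]]' && python3 -m pendant '[[[-0.012,0,0],[0,0,0],0.02],[[-0.026,0,0],[0,0,0],0.02],[[-0.042,0,0],[0,0,0],0.02],[[-0.058,0,0],[0,0,0],0.02],[[-0.074,0,0],[0,0,0],0.02],[[-0.09,0,0],[0,0,0],0.02],[[-0.105,0,0],[0,0,0],0.02],[[-0.115,0,0],[0,0,0],0.02],[[-0.12,0,0],[0,0,0],0.02],[[-0.12,0,0],[0,0,0],0.02]]'
python3 - <<'E'
from h import *
snap('scene','s4')
cv2.imwrite('pics/m4.png',cv2.resize(cv2.imread('pics/s4.png')[130:330,130:400],None,fx=2.5,fy=2.5))
E
```

```text
time: 11.4
tool_pos: [570.8, -266.7, 431.6]
tcp_rot: [3.141, -0.005, -0.149]
contact_force: [-0.4, -0.1, -3.3]
grip_width: 45.9
time: 12.23
tool_pos: [451.4, -248.7, 429.8]
tcp_rot: [3.142, -0.003, -0.15]
contact_force: [0.5, 0.8, -4.0]
grip_width: 46.1
```

View pics/m4.png

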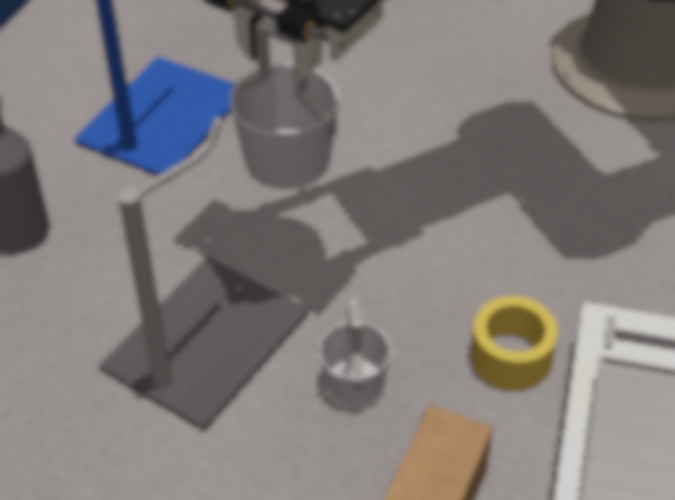

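Pail is clear of the hook, gripped upright at (285,125). Raise and carry it over.

```bash
python3 -m pendant '[[[0,-0.01,-0.015],[0,0,0],0.02],[[0,-0.035,-0.035],[0,0,0],0.02],[[0,-0.065,-0.045],[0,0,0],0.02],[[0,-0.1,-0.045],[0,0,0],0.02],[[0,-0.135,-0.045],[0,0,0],0.02],[[0,-0.17,-0.045],[0,0,0],0.02],[[0,-0.2,-0.045],[0,0,0],0.02],[[0,-0.225,-0.045],[0,0,0],0.02],[[0,-0.24,-0.045],[0,0,0],0.02],[[0,-0.24,-0.045],[0,0,0],0.02]]'; python3 -m pendant '[[[0,0,0],[0,0,0],0.02],[[0,0,0],[0,0,0],0.02]]'
python3 -c "
from h import *
to(595.7,212.6,475,-.149)"
```

```text
time: 13.12
tool_pos: [488.4, -8.6, 474.6]
tcp_rot: [-3.14, -0.003, -0.145]
contact_force: [-0.5, -0.3, -3.7]
grip_width: 45.9
time: 13.28
tool_pos: [488.0, -11.9, 474.5]
tcp_rot: [3.141, -0.003, -0.149]
contact_force: [-1.3, -0.6, -3.0]
grip_width: 46.0
[0.0732, -0.238, -0.0004] [0.001, -0.003, -0.0]
```

```bash
python3 -m pendant '[[[0.004,-0.015,0],[0,-0.003,0],0.02],[[0.014,-0.045,0],[0,-0.003,0],0.02],[[0.025,-0.08,0],[0,-0.003,0],0.02],[[0.036,-0.115,0],[0,-0.003,0],0.02],[[0.047,-0.15,0],[0,-0.003,0],0.02],[[0.057,-0.185,0],[0,-0.003,0],0.02],[[0.066,-0.215,0],[0,-0.003,0],0.02],[[0.071,-0.232,0],[0,-0.003,0],0.02],[[0.0732,-0.238,0],[0,-0.003,0],0.02],[[0.0732,-0.238,0],[0,-0.003,0],0.02]]'; python3 -m pendant '[[[0,0,0.01],[0,0,0],0.02],[[0,0,0.03],[0,0,0],0.02],[[0,0,0.05],[0,0,0],0.02],[[0,0,0.065],[0,0,0],0.02],[[0,0,0.065],[0,0,0],0.02],[[0,0,0.065],[0,0,0],0.02]]'
python3 - <<'E'
from h import *
to(595.7,212.6,386,-.149)
snap('scene','s5');snap('side','d5')
a=cv2.imread('pics/s5.png')[210:390,330:490];b=cv2.imread('pics/d5.png')[90:210,170:330]
cv2.imwrite('pics/m5.png',np.hstack([cv2.resize(a,(400,450)),cv2.resize(b,(400,450))]))
E
```

```text
time: 14.12
tool_pos: [596.2, 213.1, 473.8]
tcp_rot: [3.141, 0.001, -0.149]
contact_force: [-0.1, -0.5, -2.8]
grip_width: 46.1
time: 14.62
tool_pos: [595.2, 211.4, 409.3]
tcp_rot: [3.14, 0.002, -0.151]
contact_force: [0.5, -0.2, -2.3]
grip_width: 46.3
[0.0003, -0.0013, 0.0233] [0.001, 0.002, -0.002]
```

View pics/m5.png

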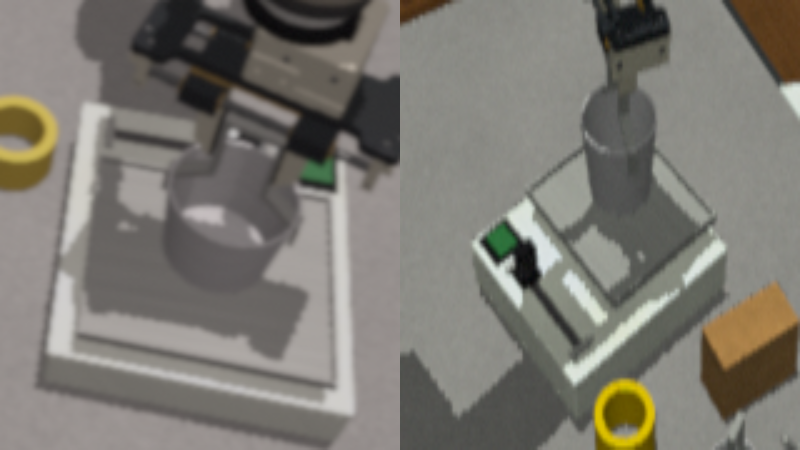

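The pail hangs upright above the pan centre, about 23 mm up. Lowering it gently.

```bash
python3 -m pendant '[[[0,-0.001,0.005],[0,0,0],0.02],[[0,-0.001,0.01],[0,0,0],0.02],[[0,-0.001,0.015],[0,0,0],0.02],[[0,-0.001,0.018],[0,0,0],0.02],[[0,-0.001,0.018],[0,0,0],0.02],[[0,-0.001,0.018],[0,0,0],0.02]]' | grep -E 'pos|force'; for i in 1 2 3 4; do python3 -m pendant '[[[0,0,0.001],[0,0,0],0.02],[[0,0,0.0015],[0,0,0],0.02],[[0,0,0.0015],[0,0,0],0.02],[[0,0,0.0015],[0,0,0],0.02]]' | grep -E 'pos|force'; done
```

```text
tool_pos: [595.5, 214.0, 391.5]
contact_force: [-0.5, 0.3, -3.1]
tool_pos: [595.5, 214.0, 390.4]
contact_force: [-0.5, -0.0, -2.9]
tool_pos: [595.5, 214.0, 388.8]
contact_force: [-0.2, 0.1, -3.2]
tool_pos: [595.5, 213.9, 387.3]
contact_force: [-0.6, 0.0, -3.2]
tool_pos: [595.4, 214.0, 386.6]
contact_force: [-1.3, -0.3, 3.2]
```

Contact at the predicted height (force went from −3 to +3 N). Release slowly, settle, then retreat upward.

```bash
python3 -m pendant '[[[0,0,0],[0,0,0],0.05],[[0,0,0],[0,0,0],0.056],[[0,0,0],[0,0,0],0.062],[[0,0,0],[0,0,0],0.07],[[0,0,0],[0,0,0],0.08],[[0,0,0],[0,0,0],0.08],[[0,0,0],[0,0,0],0.08]]'; python3 -m pendant '[[[0,0,-0.015],[0,0,0],0.08],[[0,0,-0.03],[0,0,0],0.08],[[0,0,-0.05],[0,0,0],0.08],[[0,0,-0.075],[0,0,0],0.08],[[0,0,-0.1],[0,0,0],0.08],[[0,0,-0.12],[0,0,0],0.08],[[0,0,-0.12],[0,0,0],0.08],[[0,0,-0.12],[0,0,0],0.08],[[0,0,-0.12],[0,0,0],0.08],[[0,0,-0.12],[0,0,0],0.08]]'
python3 - <<'E'
from h import *
snap('scene','s6');snap('side','d6')
a=cv2.imread('pics/s6.png')[210:390,330:490];b=cv2.imread('pics/d6.png')[90:210,170:330]
cv2.imwrite('pics/m6.png',np.hstack([cv2.resize(a,(400,450)),cv2.resize(b,(400,450))]))
th=np.linspace(0,6.28,4,endpoint=False)
for f,o,s in(('s6',[330,210],[2.5,2.5]),('d6',[170,90],[2.5,3.75])):
    P=[[595.7+51*np.cos(t),212.6+51*np.sin(t),166] for t in th]+[[595.7,212.6,246]]
    print(((proj(f,P)-o)*s).round().tolist())
E
```

```text
time: 17.13
tool_pos: [595.5, 213.9, 385.8]
tcp_rot: [3.141, 0.0, -0.149]
contact_force: [-1.3, -0.0, -0.1]
grip_width: 78.9
time: 17.97
tool_pos: [595.6, 213.9, 504.1]
tcp_rot: [3.14, 0.003, -0.149]
contact_force: [0.0, -0.7, 0.3]
grip_width: 79.8
[[213.0, 262.0], [294.0, 234.0], [243.0, 163.0], [165.0, 189.0], [251.0, 148.0]]
[[253.0, 120.0], [203.0, 107.0], [186.0, 155.0], [238.0, 170.0], [218.0, 65.0]]
```

View pics/m6.png

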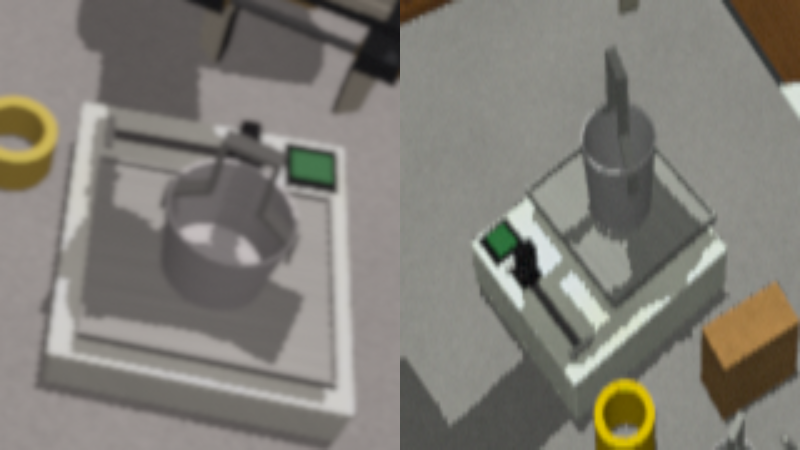

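The pail stands upright in the pan middle, with its rim and bar where predicted within about 2 mm. The lock is at the display end and the gripper is clear, so I'm handing in.

```bash
python3 -c "
from plant import close_job
print(close_job())"
```

```text
the job is handed in; nothing more can be done
None
```

The job is handed in at about 18 s of robot time, well inside the 69 s limit; the system reports no verdict.

- **Lock:** with the pail still hanging, I gripped the transport lock and slid it about 50 mm to the stop beside the display. The push force climbed to 26 N at the end, and a picture afterwards shows it at the stop.
- **Pail:** I lifted it about 44 mm, backed it off the hook and carried it over the scale. I then lowered it in 1.5 mm steps until it touched the pan at the expected height and let go.

**Last checks:** The final pictures show the pail upright in the middle of the pan, matching its expected position to a few millimetres. The lock is still at its stop and the gripper is well clear, with contact force near 0 N. The tape and carton look unmoved. I did not check the bottle in a final picture, but the arm passed nowhere near it. None of the checks failed or disagreed.

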